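# Make up two test kits in their compartment trays

### The job

Make up the two test kits from the stock in the middle of the counter. In the three-compartment tray stand the specimen jar in the large end compartment, the square reagent bottle in the middle one and the test-strip canister in the small end one; in the two-compartment tray stand the box of slides in the long compartment and the dropper bottle in the short square one. Everything must stand upright on its compartment's floor, and the timer, the paper cup and the petri dish are to be left where they are.

Things in the scene. Friction and masses are not known exactly. Their poses are not given: they have to be found in the camera images.
- specimen_jar: Wide lidded specimen jar, clear plastic with a white lid: upright cylinder 56 mm in diameter and 70 mm high (the lid, its top 18 mm, is as wide as the body). Loose, 55 to 115 g. Origin: centre of its underside; z up.
- reagent_bottle: White plastic bottle of square section: body 44 x 44 mm and 70 mm high, then a round neck with a grey cap 30 mm in diameter, 93 mm high in all. Loose, 80 to 170 g. x and y axes are square to its sides. Origin: centre of its underside; z up.
- strip_canister: Tall slim white test-strip canister with a grey cap: upright cylinder 38 mm in diameter and 105 mm high. Loose, 40 to 85 g. Origin: centre of its underside; z up.
- slide_box: Plain cardboard box of microscope slides, 80 mm long (its x axis), 30 mm wide (its y axis) and 58 mm high. Loose, rigid, 100 to 210 g. Origin: centre of its underside; z up.
- dropper_bottle: Small amber glass bottle: body 30 mm in diameter and 55 mm high, then a black cap 20 mm in diameter, 75 mm high in all. Loose, 35 to 70 g. Origin: centre of its underside; z up.
- tray_three: Dark grey tray fixed to the counter, three compartments in a row along its x: large 84 mm long centred at x = -65 mm (end nearer the robot), middle 68 mm at x = +15, small 54 mm at x = +80; all 78 mm wide in y, centred at y = 0. Outside 222 x 86 mm; floor 3 mm thick, walls and dividers 4 mm thick, tops 14 mm above the counter. Origin: centre of its underside; z up.
- tray_two: Dark grey tray fixed to the counter, two compartments in a row along its x: long 104 mm centred at x = -28 mm (end nearer the robot), short square 52 mm at x = +54; both 52 mm wide in y, centred at y = 0. Outside 168 x 60 mm; floor 3 mm thick, walls and divider 4 mm thick, tops 14 mm above the counter. Origin: centre of its underside; z up.
- timer: Bystander among the stock: grey digital timer lying flat, 50 x 60 x 22 mm. Loose. Origin: centre of its underside; z up.
- paper_cup: Bystander beyond the stock: small white paper medicine cup standing upside down, 40 mm across at the bottom, 32 mm at the top, 30 mm high. Loose. Origin: centre of its underside; z up.
- petri_dish: Bystander beyond the stock: covered glass petri dish, 94 mm across and 18 mm high. Loose. Origin: centre of its underside; z up.
Things that resemble listed ones, but are neither listed nor needed, are in the scene too. What is shaped like the tray_two but yellow is not meant.

How it is judged (in metres and radians):
At the end, for the whole second after the job is handed in: The jar, square bottle and canister stand in the large, middle and small compartments of the one tray, the slide box and dropper bottle in the long and short ones of the other: upright (within 0.12 rad), underside under 8 mm up, inside the walls and at rest (0.02 m/s, 0.2 rad/s) (x of specimen_jar in the frame of tray_three between -0.083 and -0.047 m and y of specimen_jar in the frame of tray_three between -0.015 and 0.015 m and z of each of specimen_jar, reagent_bottle, strip_canister in the frame of tray_three below 0.008 m and angle between each of specimen_jar, reagent_bottle, strip_canister, slide_box, dropper_bottle's own z axis and vertical below 0.12 rad and linear speed of each of specimen_jar, reagent_bottle, strip_canister, slide_box, dropper_bottle below 0.02 m/s and angular speed of each of specimen_jar, reagent_bottle, strip_canister, slide_box, dropper_bottle below 0.2 rad/s and x of reagent_bottle in the frame of tray_three between -0.001 and 0.031 m and y of reagent_bottle in the frame of tray_three between -0.021 and 0.021 m and x of strip_canister in the frame of tray_three between 0.068 and 0.092 m and y of strip_canister in the frame of tray_three between -0.024 and 0.024 m and x of slide_box in the frame of tray_two between -0.044 and -0.012 m and y of slide_box in the frame of tray_two between -0.015 and 0.015 m and z of each of slide_box, dropper_bottle in the frame of tray_two below 0.008 m and x of dropper_bottle in the frame of tray_two between 0.039 and 0.069 m and y of dropper_bottle in the frame of tray_two between -0.015 and 0.015 m); the robot touches nothing.
It fails at once if the timer is shifted by more than 30 mm (distance of timer from where it was at the start of the episode above 0.03 m).
It fails at once if the paper cup is shifted by more than 30 mm (distance of paper_cup from where it was at the start of the episode above 0.03 m).
It fails at once if the petri dish is shifted by more than 30 mm (distance of petri_dish from where it was at the start of the episode above 0.03 m).
It also fails if it takes over 122 s, if anything falls off the work surface, if the arm or the gripper's body presses on something with over 40 N, if the wrist force passes 120 N, or if a joint passes its speed limit or range.

### The arm

A 6-joint arm with a two-finger parallel gripper is mounted at the origin on the work surface. World frame = base frame: x ahead of the robot, y to its left, z up, the work surface at z = 0. Lengths are in mm, angles in rad, forces in N, time in s.
With the tool pointing down it reaches from about 350 to 875 mm from the base axis. Payload 4.2 kg.
Tool frame: the origin (TCP) lies at the very end of the fingers, on their centre line; the grasp point (between the pads) lies 19 mm behind it; z points along the fingers, y is the line along which they close (so a half turn about z gives the same grasp; the last joint's range is limited). The gripper opens to 85 mm and grips with 20 to 120 N. Pads are 22 mm wide; open, the fingers measure 114 mm over their backs; the gripper's body (76 mm by 85 mm) begins 54 mm behind the grasp point. The pads swing forward as they close: fully open they stand 13 mm farther back than shut.
Start: joints at [-0.978, 0.385, 0.008, 0, -1.194, -0.259], TCP at [204.787, -590.475, 193.212] pointing down, gripper open.
Joint ranges: [-3.14, 3.14], [-1.21, 2.06], [-1.07, 1.41], [-3.16, 2.05], [-2.99, -0.16], [-3.1, 3.1]. Speed limits (rad/s): [2.79, 2.79, 3.14, 3.14, 3.14, 3.14].

### API

Orientations are given as a unit quaternion [x, y, z, w].
In Python, from bench import read_state, get_image, camera_model, job_done gives the robot as it stands.
- The arm moves only by the shell command python3 -m handwheel 'ROWS'. ROWS is JSON, a list of rows, each a list of 7 numbers: the shift along the tool's x, y, z in m, then the turn, a rotation vector about the tool's x, y, z in rad, then the gripper's target within -1 to 1 (fully open at 1, half-way at 0, shut at -1). In form: [[dx, dy, dz, wx, wy, wz, jaw], ...]. A call has 1 to 10 rows; each row is the pose to reach, as a shift and turn from the pose commanded when the call began, along the tool's axes at that moment; what a row does not reach only later rows make up. A row lasts 1/8 s, in which the tool goes at most 62.5 mm and 10.7 degrees, less where a joint would pass 70% of its speed; a pose out of reach is approached as far as the arm can. A call with a gripper value outside its range is refused whole. The fingers move at their own pace and stop on an object; the grip force is fixed at half the most. Time passes only in rows, so rows that repeat a pose let the fingers close. It gives the time, the measured TCP pose, the force, the opening and the grip force at its end, in the units of the state.
- read_state(): the state, without advancing time (a new reading comes with each control period).
- get_image(name): name is "side" or "top" or "wrist"; returns (picture, depth): 480x640x3 uint8, blue, green, red; 480x640 float32, mm along the optical axis (not along the pixel's ray), 0 where there is no reading.
- camera_model(name): a dict with "K" (3x3 intrinsics, pixels), "rvec" (rotation vector, rad) and "tvec" (3), from world to camera coordinates, as OpenCV has them; the wrist camera has in their place "hand_eye" (4x4, takes a point from camera to tool coordinates, whose origin is the TCP and whose axes are the flange's). Camera axes: x right, y down, z forward; pixel columns grow to the right and rows downward; lengths in mm; the calibration is good to about 2 mm. The wrist camera is an equidistant fisheye: a pixel r from the principal point sees the ray r / f radians off the axis. A picture is of the moment at which its call begins: read the wrist's pose just before it. camera_model takes no time and is no camera call.
- job_done(): hands the job in; it is judged then, once.
The state is a dict: "clock": time; "joints": joint angles; "joint_vel": joint speeds; "joint_efforts": joint torques, N m; "position": TCP position; "ee_rot": TCP orientation; "contact_force": force on the tool from outside, world axes, zero at the start; "wrist_torque": the same for the moment, N m; "gripper_width": finger opening in mm; "grasp_force": force on a finger pad.
Only numpy, scipy, OpenCV 4.12 (cv2) and the standard library are available. Lean on these libraries where they do the work, as an engineer would, in place of code of your own. Each camera call takes 0.05 s, during which the arm holds its last target. There are 200 camera calls.

## Working session

There is one attempt and no reset: what is moved stays moved. The work goes in short steps, Python scripts to look and compute and a shell command to move; the robot and the scene stay as the last step left them, time stands still between calls to the robot, and variables do not carry over. Pictures are saved under pics/ and viewed, at most 14 in all, crops included, and the job is handed in when it is done.

```bash
mkdir -p pics; cat > h.py <<'E'
import numpy as np, cv2
from bench import read_state, get_image, camera_model, job_done
from scipy.spatial.transform import Rotation as R
def cloud(name):
    s=read_state(); im,d=get_image(name); m=camera_model(name); K=np.array(m["K"])
    v,u=np.mgrid[0:480,0:640].astype(float)
    x=(u-K[0,2])/K[0,0]; y=(v-K[1,2])/K[1,1]
    if name=="wrist":
        r=np.hypot(x,y); k=np.where(r>1e-6,np.tan(np.minimum(r,1.5))/np.maximum(r,1e-6),1); x=x*k;y=y*k
        P=np.stack([x*d,y*d,d],-1); H=np.array(m["hand_eye"]); P=P@H[:3,:3].T+H[:3,3]
        P=P@R.from_quat(s["ee_rot"]).as_matrix().T+np.array(s["position"])
    else:
        P=np.stack([x*d,y*d,d],-1); Rm=cv2.Rodrigues(np.array(m["rvec"],float))[0]
        P=(P-np.array(m["tvec"]).ravel())@Rm
    P[d<=0]=np.nan
    return im,P
E
python3 - <<'E'
from h import *
s=read_state(); print(s)
for n in["top","side"]:
    im,P=cloud(n); cv2.imwrite(f"pics/{n}0.png",im); np.save(f"{n}0.npy",P)
    print(n,P[240,320], camera_model(n)["K"])
E
```

```text
{'clock': 0.0, 'joints': array([-9.78375669e-01,  3.85570166e-01,  6.56328758e-03, -5.10329759e-04,
       -1.19401179e+00, -2.58589796e-01]), 'joint_vel': array([-0.00060021,  0.00068545,  0.00122455,  0.00018265, -0.00068813,
       -0.00109193]), 'joint_efforts': array([-8.69290943e-04, -3.92286265e+01,  1.88408464e+01,  4.18639138e+00,
       -4.61252770e-03,  4.60739457e-06]), 'position': array([ 204.56335934, -589.83142518,  192.0873301 ]), 'ee_rot': array([-1.66048498e-01,  9.86116933e-01,  1.10998503e-03, -2.42657172e-04]), 'contact_force': array([-0.04544408,  0.38014272, -0.12961902]), 'wrist_torque': array([-0.0198787 ,  0.00465402,  0.05447548]), 'grasp_force': 0.0, 'gripper_width': 85.40922743516947}
top [ 6.28961265e+02 -6.28485778e+01  1.85668161e-02] [[577.62809993   0.         313.36414925]
 [  0.         577.62809993 246.21359526]
 [  0.           0.           1.        ]]
side [594.25004694   4.7654418   -1.6771741 ] [[482.46089267   0.         316.63562696]
 [  0.         482.46089267 242.29931897]
 [  0.           0.           1.        ]]
```

View pics/top0.png

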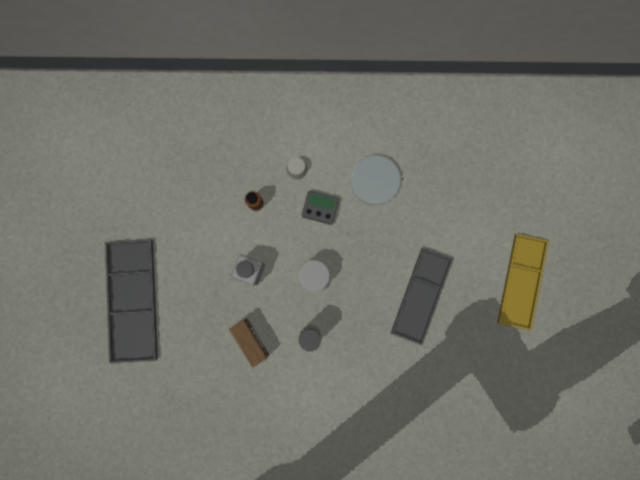

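View pics/side0.png

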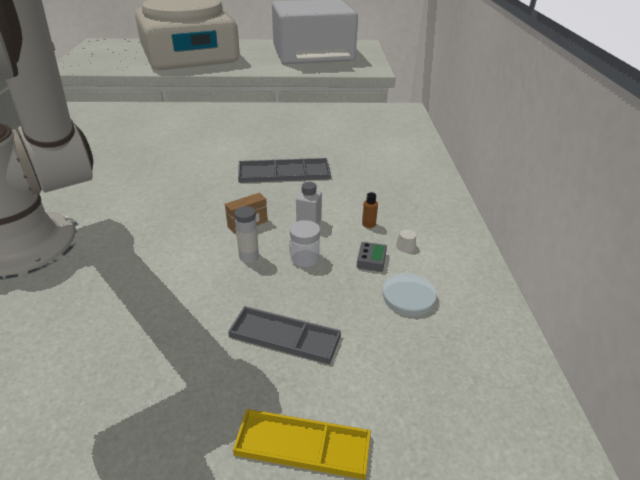

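The top view shows tray_three at (132,300), tray_two at (422,295), slide box (249,342), bottle (247,269), jar (314,275), canister (310,339), dropper (254,200). The timer is at (321,207), the cup at (297,167) and the dish at (376,180).

```bash
python3 - <<'E'
from h import *
P=np.load("top0.npy"); S=np.load("side0.npy"); im=cv2.imread("pics/top0.png")
def crop(c,r): 
    m=np.zeros((480,640),bool); m[c[1]-r:c[1]+r,c[0]-r:c[0]+r]=1; return m
for n,c,r,h in[("slide",(249,342),30,58),("bottle",(247,269),24,93),("body",(247,269),24,70),("jar",(314,275),28,70),("can",(310,339),24,105),("drop",(254,200),20,75),("dropbody",(254,200),20,55),("timer",(321,207),25,22),("cup",(297,167),18,30),("dish",(376,180),36,18)]:
    m=crop(c,r)&(abs(P[...,2]-h)<5); q=P[m]
    if len(q)<5: print(n,len(q),np.nanmax(P[crop(c,r)][:,2]));continue
    (a,b),sz,an=cv2.minAreaRect(q[:,:2].astype(np.float32)); circ=cv2.minEnclosingCircle(q[:,:2].astype(np.float32))
    print(n,len(q),"z",np.median(q[:,2]).round(1),"rect",np.round([a,b,*sz,an],1),"circ",np.round([*circ[0],2*circ[1]],1),"mean",q.mean(0).round(1))
g=im.max(-1)
for n,c,r in[("t3",(132,300),72),("t2",(422,295),60)]:
    m=crop(c,r)
    if n=="t3": m[:, 185:]=0
    q0=P[m&(P[...,2]>9)&(P[...,2]<20)]; 
    (a,b),sz,an=cv2.minAreaRect(q0[:,:2].astype(np.float32)); print(n,len(q0),np.round([a,b,*sz,an],1),np.median(q0[:,2]))
    print(cv2.boxPoints(((a,b),sz,an)).round(0).tolist())
    w=S[(S[...,2]>9)&(S[...,2]<18)]; w=w[np.hypot(w[:,0]-a,w[:,1]-b)<118]; w=w[:,:2].astype(np.float32)
    if len(w)>9: print(" side",[np.round(t,1) for t in cv2.minAreaRect(w)])
E
```

```text
slide 794 z 57.7 rect [441.   60.8  80.   31.   33. ] circ [441.2  60.5  84.3] mean [441.2  60.3  57.7]
bottle 236 z 92.7 rect [570.   64.6  27.3  29.    1.1] circ [569.7  64.9  29.6] mean [569.8  64.6  92.6]
body 361 z 69.3 rect [569.7  64.8  44.1  43.8  70.5] circ [569.7  65.2  56.5] mean [569.3  62.6  69.2]
jar 794 z 69.6 rect [561.5 -52.9  53.8  53.9   0.9] circ [561.  -52.4  55.5] mean [560.9 -52.5  69.6]
can 400 z 104.8 rect [453.7 -48.6  36.4  35.    0.6] circ [453.6 -48.5  37.4] mean [453.7 -48.5 104.7]
drop 100 z 74.2 rect [695.9  58.5  17.6  19.3  89.9] circ [695.9  58.4  19.7] mean [695.6  58.3  74.4]
dropbody 104 z 54.5 rect [695.9  58.5  29.   27.3   1.2] circ [695.7  58.5  29.7] mean [693.2  56.3  54.6]
timer 865 z 21.7 rect [687.9 -61.8  59.8  50.3  76.9] circ [688.1 -61.9  73.8] mean [687.6 -61.9  21.7]
cup 243 z 29.3 rect [761.3 -16.8  31.2  29.5   1. ] circ [761.6 -16.7  32.6] mean [761.3 -16.9  29.2]
dish 1956 z 17.6 rect [ 741.3 -162.5   92.3   92.2   89.3] circ [ 741.6 -163.1   94.1] mean [ 741.1 -163.    17.5]
t3 1064 [510.3 284.  222.2  89.1   4.4] 13.176748032045811
[[396.0, 320.0], [403.0, 231.0], [624.0, 248.0], [618.0, 337.0]]
 side [array([511.9, 281.3]), array([221.8,  92. ]), np.float64(4.5)]
t2 661 [ 528.5 -250.6   61.1  167.8   70.3] 13.303832192198074
[[439.0, -251.0], [597.0, -308.0], [618.0, -250.0], [460.0, -194.0]]
 side [array([ 530. , -252.4]), array([ 62.3, 169. ]), np.float64(70.4)]
```

```bash
cat >> h.py <<'E'
def plan(x,y,z,ang):
    "tool-frame shift and turn about tool z from the present pose; ang = world angle (deg) of the tool's y"
    s=read_state(); M=R.from_quat(s["ee_rot"]).as_matrix()
    d=M.T@(np.array([x,y,z])-s["position"])/1000
    a=np.degrees(np.arctan2(M[1,1],M[0,1])); w=(ang-a+90)%180-90
    t=R.from_matrix(R.from_euler('z',w,degrees=True).as_matrix()@np.array([-np.sin(b:=np.radians(a)),np.cos(b),0]).reshape(3,1)@np.ones((1,3))) if 0 else None
    tilt=np.degrees(np.arccos(-M[2,2]))
    print("shift",d.round(4),"wz",round(-np.radians(w),3),"tilt",round(tilt,2),"yang",a.round(1),"pos",s["position"].round(1),"t",round(s["clock"],2),"w",round(s["gripper_width"],1),"j6",s["joints"][5].round(2))
E
sed -i '/^    t=R/d' h.py
python3 -c "from h import *; plan(696,58.5,200,70.3)"
```

```text
shift [-0.6767  0.4518 -0.007 ] wz 0.677 tilt 0.11 yang 109.1 pos [ 204.6 -589.9  192.2] t 0.1 w 85.2 j6 -0.26
```

```bash
T="[-0.677,0.452,-0.01,0,0,0.677,1]"; python3 -m handwheel '[[-0.06,0.04,-0.008,0,0,0.06,1],[-0.1,0.067,-0.01,0,0,0.13,1],[-0.15,0.1,-0.01,0,0,0.2,1],[-0.2,0.133,-0.01,0,0,0.27,1],[-0.25,0.167,-0.01,0,0,0.34,1],[-0.3,0.2,-0.01,0,0,0.41,1],[-0.35,0.233,-0.01,0,0,0.48,1],[-0.4,0.267,-0.01,0,0,0.55,1],[-0.44,0.293,-0.01,0,0,0.62,1],[-0.44,0.293,-0.01,0,0,0.677,1]]'; python3 -c "from h import *; plan(696,58.5,200,70.3)"
```

```text
clock: 1.35
position: [526.0, -166.8, 202.4]
ee_rot: [0.17, 0.986, 0.0, -0.001]
contact_force: [-0.2, -1.5, -0.1]
gripper_width: 85.2
grasp_force: 0.0
shift [-0.0849  0.2691  0.0023] wz 0.003 tilt 0.06 yang 70.5 pos [ 526.  -166.8  202.4] t 1.35 w 85.2 j6 -1.9
```

```bash
python3 -m handwheel '[[-0.017,0.054,0,0,0,0,1],[-0.034,0.108,0,0,0,0,1],[-0.051,0.161,0,0,0,0,1],[-0.068,0.215,0,0,0,0,1],[-0.085,0.269,0,0,0,0,1],[-0.085,0.269,0,0,0,0,1],[-0.085,0.269,0.04,0,0,0,1],[-0.085,0.269,0.08,0,0,0,1],[-0.085,0.269,0.08,0,0,0,1],[-0.085,0.269,0.08,0,0,0,1]]'; python3 - <<'E'
from h import *
plan(696,58.5,18,70.3)
im,P=cloud("wrist"); cv2.imwrite("pics/w1.png",im)
m=(P[...,2]>50)&(P[...,2]<60)&(np.hypot(P[...,0]-696,P[...,1]-58)<45); q=P[m]; print(len(q), q.mean(0) if len(q) else 0)
m=(P[...,2]>68)&(P[...,2]<80)&(np.hypot(P[...,0]-696,P[...,1]-58)<25); q=P[m]; print(len(q), q.mean(0) if len(q) else 0)
E
```

```text
clock: 2.6
position: [696.0, 54.7, 125.1]
ee_rot: [0.171, 0.985, 0.0, 0.001]
contact_force: [-0.4, 0.2, 0.6]
gripper_width: 85.1
grasp_force: 0.0
shift [0.0015 0.0035 0.1071] wz 0.001 tilt 0.15 yang 70.3 pos [696.   54.7 125.1] t 2.6 w 85.1 j6 -2.22
610 [692.0353952   59.83886764  54.31793716]
691 [696.5346487   58.44224475  73.91645763]
```

View pics/w1.png

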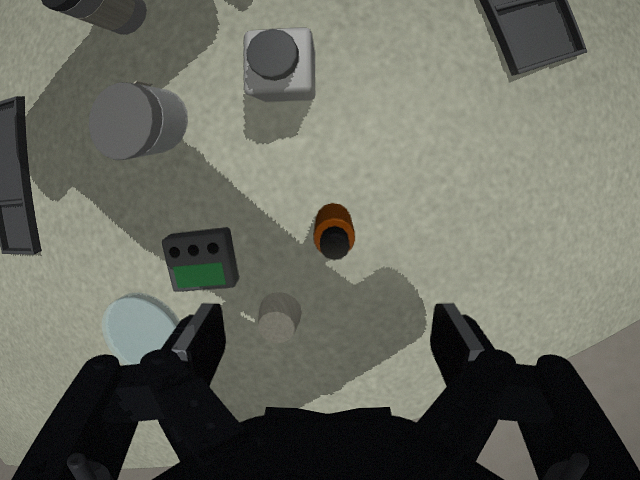

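The wrist view shows the dropper at (335,235), centred between the fingers, and its depth agrees with the top camera. Going down.

```bash
python3 -m handwheel '[[0.001,0.003,0.04,0,0,0,1],[0.001,0.003,0.07,0,0,0,1],[0.001,0.003,0.09,0,0,0,1],[0.001,0.003,0.107,0,0,0,1],[0.001,0.003,0.107,0,0,0,1],[0.001,0.003,0.107,0,0,0,1]]'; python3 -c "from h import *; plan(696.5,58.5,18,70.3)"
```

```text
clock: 3.4
position: [696.2, 58.5, 17.7]
ee_rot: [0.171, 0.985, 0.0, 0.001]
contact_force: [0.7, -1.1, -0.1]
gripper_width: 85.2
grasp_force: 0.0
shift [-0.0003  0.     -0.0003] wz 0.001 tilt 0.15 yang 70.4 pos [696.2  58.5  17.7] t 3.4 w 85.2 j6 -2.23
```

Spot on. Close and lift.

```bash
python3 -m handwheel '[[0,0,0,0,0,0,-1],[0,0,0,0,0,0,-1],[0,0,0,0,0,0,-1],[0,0,0,0,0,0,-1],[0,0,0,0,0,0,-1],[0,0,0,0,0,0,-1],[0,0,-0.03,0,0,0,-1],[0,0,-0.08,0,0,0,-1],[0,0,-0.14,0,0,0,-1],[0,0,-0.16,0,0,0,-1]]'; python3 -c "from h import *; plan(579.8,-269.7,178,70.3)"
```

```text
clock: 4.65
position: [696.4, 58.3, 180.5]
ee_rot: [0.171, 0.985, 0.001, 0.003]
contact_force: [0.9, 1.2, -0.9]
gripper_width: 18.0
grasp_force: 58.6
shift [-0.0006 -0.3481  0.0016] wz 0.001 tilt 0.32 yang 70.3 pos [696.4  58.3 180.5] t 4.65 w 18.0 j6 -2.23
```

```bash
python3 - <<'E'
from h import *
im,P=cloud("wrist"); a=im
im2,Q=cloud("side")
cv2.imwrite("pics/w2.png",np.hstack([cv2.resize(a,(400,300)),cv2.resize(im2[60:300,250:570],(400,300))]))
E
```

```text
(no output)
```

View pics/w2.png

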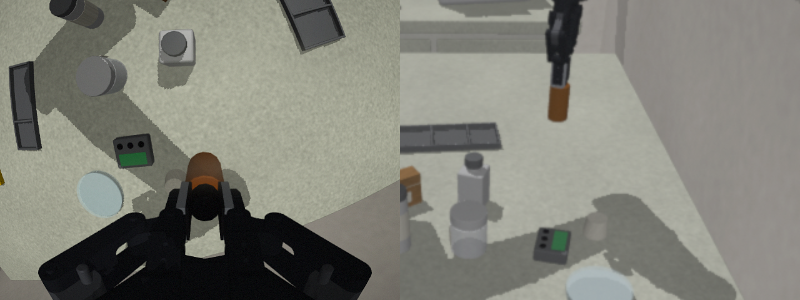

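The fingers were still closing when I lifted, so they hold the bottle by its cap. I'll measure where its underside hangs, and close for longer from now on.

```bash
python3 - <<'E'
from h import *
for n in["side","top"]:
    im,P=cloud(n); hsv=cv2.cvtColor(im,cv2.COLOR_BGR2HSV)
    m=(hsv[...,1]>120)&(hsv[...,0]<20)&(np.hypot(P[...,0]-696,P[...,1]-58)<60); q=P[m]
    if len(q): print(n,len(q),np.percentile(q[:,2],[0,2,50,98,100]).round(1),q.mean(0).round(1))
    if n=="side":
        for z in range(110,190,8):
            k=q[abs(q[:,2]-z)<4]; 
            if len(k): print(z,k[:,0].min().round(1),k[:,0].max().round(1),k.mean(0).round(1))
plan(579.8,-269.7,178,70.3)
E
```

```text
side 359 [164.  165.9 191.4 215.2 216.2] [695.9  44.1 191.1]
166 685.0 707.8 [695.8  43.3 167.4]
174 684.2 709.1 [695.7  44.1 174.2]
182 683.9 708.2 [695.7  43.8 182.2]
top 39 [174.1 176.8 198.9 349.4 352.5] [679.4  52.8 211.2]
shift [-0.0031 -0.3473 -0.0033] wz 0.0 tilt 0.19 yang 70.3 pos [693.9  58.3 174.4] t 4.85 w 17.7 j6 -2.23
```

```bash
python3 - <<'E'
from h import *
im,P=cloud("side"); plan(579.8,-269.7,178,70.3)
hsv=cv2.cvtColor(im,cv2.COLOR_BGR2HSV)
am=(hsv[...,1]>120)&(hsv[...,0]<20)
near=(np.hypot(P[...,0]-696,P[...,1]-58)<60)
for nm,m in[("amber",near&am&(P[...,2]>100)),("other",near&~am&(P[...,2]>100)&(P[...,2]<300))]:
    q=P[m]
    for z in range(155,290,8):
        k=q[abs(q[:,2]-z)<4]
        if len(k): print(nm,z,len(k),"x",k[:,0].min().round(1),k[:,0].max().round(1),"y",k[:,1].min().round(1),k[:,1].max().round(1))
v,u=np.where(near&am&(P[...,2]>100)); print(u.min(),u.max(),v.min(),v.max())
c=im[v.min()-60:v.max()+25,u.mean().astype(int)-55:u.mean().astype(int)+55]; cv2.imwrite("pics/s3.png",cv2.resize(c,None,fx=4,fy=4))
E
```

```text
shift [-0.0033 -0.3471 -0.0038] wz 0.0 tilt 0.28 yang 70.3 pos [693.6  58.2 173.5] t 4.9 w 17.7 j6 -2.23
amber 163 44 x 681.8 706.1 y 39.2 52.7
amber 171 55 x 681.5 705.3 y 37.7 51.2
amber 179 53 x 682.1 707.2 y 38.5 50.1
amber 187 55 x 681.5 706.0 y 38.6 52.0
amber 195 55 x 681.2 707.0 y 39.5 50.1
amber 203 59 x 682.2 706.4 y 39.5 49.8
amber 211 35 x 682.2 708.0 y 39.5 56.1
other 155 17 x 680.8 709.1 y 40.9 54.0
other 163 16 x 680.0 708.6 y 36.8 59.3
other 171 6 x 681.4 709.7 y 47.6 53.3
other 179 8 x 680.9 708.8 y 45.7 54.7
other 187 10 x 680.3 708.4 y 49.5 59.4
other 195 6 x 680.5 709.7 y 47.6 58.1
other 203 9 x 680.5 708.9 y 48.8 53.1
other 211 24 x 680.6 708.7 y 38.7 58.8
other 219 55 x 678.8 709.7 y 35.0 68.7
other 227 58 x 679.8 707.6 y 31.5 62.6
other 235 72 x 679.5 709.6 y 32.8 68.3
other 243 58 x 678.7 708.6 y 32.5 64.6
other 251 34 x 680.0 712.1 y 29.6 72.5
other 259 64 x 669.6 718.6 y 13.9 85.8
other 267 89 x 668.5 718.7 y 9.1 89.2
other 275 58 x 667.4 715.6 y 5.2 65.6
other 283 113 x 664.7 724.4 y 0.3 106.1
367 383 131 159
```

View pics/s3.png

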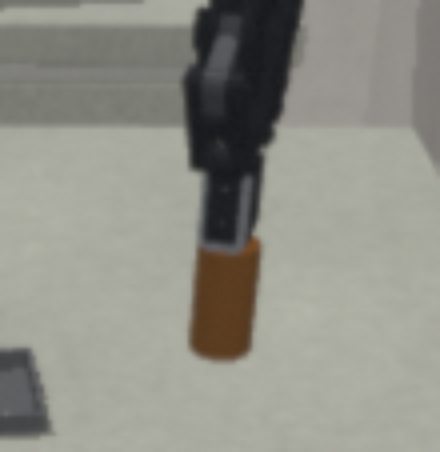

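```bash
python3 - <<'E'
from h import *
plan(579.8,-269.7,178,70.3)
s=read_state(); im,P=cloud("wrist"); M=R.from_quat(s["ee_rot"]).as_matrix(); T=(P-s["position"])@M
m=camera_model("wrist"); H=np.array(m["hand_eye"]); print(H.round(3).tolist(), np.array(m["K"]).round(0).tolist())
print("floor z",np.nanmedian(P[60:90,200:230,2]),np.nanmedian(P[200:230,480:520,2]),"timer",P[240,215],)
q=T[230:340,270:390]; g=im[230:340,270:390]
near=np.hypot(q[...,0],q[...,1])<45
for z in range(-70,40,8):
    k=q[near&(abs(q[...,2]-z)<4)]; c=g[near&(abs(q[...,2]-z)<4)]
    if len(k): print(z,len(k),k[:,:2].min(0).round(0),k[:,:2].max(0).round(0),c.mean(0).round(0))
cv2.imwrite("pics/w4.png",im[180:420,200:440])
E
```

```text
shift [-0.0033 -0.3471 -0.0038] wz 0.0 tilt 0.28 yang 70.3 pos [693.6  58.2 173.5] t 4.9 w 17.7 j6 -2.23
[[0.0, -0.956, -0.293, 74.362], [1.0, 0.001, -0.001, -0.509], [0.001, -0.293, 0.956, -180.259], [0.0, 0.0, 0.0, 1.0]] [[372.0, 0.0, 327.0], [0.0, 372.0, 241.0], [0.0, 0.0, 1.0]]
floor z -0.30920932156466563 -0.5866124293856387 timer [681.34964508 -54.17497364  20.63359289]
-70 594 [  3. -21.] [12. 21.] [38. 37. 36.]
-62 785 [ -0. -22.] [12. 22.] [30. 29. 28.]
-54 2046 [ -4. -23.] [12. 22.] [16. 16. 16.]
-46 896 [  2. -23.] [12. 22.] [28. 30. 30.]
-38 884 [  2. -15.] [14. 13.] [28. 55. 91.]
-30 374 [  4. -14.] [14. 12.] [39. 57. 79.]
-22 373 [  1. -16.] [14. 14.] [42. 60. 81.]
-14 300 [  1. -16.] [14. 13.] [42. 61. 82.]
-6 283 [  1. -16.] [14. 13.] [40. 59. 81.]
2 242 [  1. -16.] [14. 13.] [37. 56. 80.]
10 222 [  0. -16.] [14. 13.] [33. 53. 78.]
18 57 [  3. -15.] [13. 13.] [50. 72. 93.]
```

View pics/w4.png

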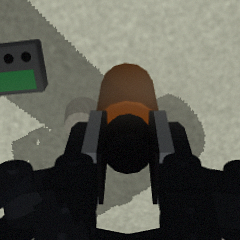

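Both cameras put the real fingertips about 41 mm behind the reported TCP, because the hold is on the cap. The grasp is secure and the bottle is upright, with its underside about 17 mm below the TCP. I'll check the palm location and carry it over.

```bash
python3 -m handwheel '[[-0.001,-0.045,-0.004,0,0,0,-1],[-0.002,-0.09,-0.004,0,0,0,-1],[-0.003,-0.14,-0.004,0,0,0,-1],[-0.003,-0.19,-0.004,0,0,0,-1],[-0.003,-0.24,-0.004,0,0,0,-1],[-0.003,-0.29,-0.004,0,0,0,-1],[-0.003,-0.33,-0.004,0,0,0,-1],[-0.003,-0.347,-0.004,0,0,0,-1],[-0.003,-0.347,-0.004,0,0,0,-1],[-0.003,-0.347,-0.004,0,0,0,-1]]' | head -3
python3 - <<'E'
from h import *
plan(579.8,-269.7,60,70.3)
s=read_state(); im,P=cloud("wrist"); M=R.from_quat(s["ee_rot"]).as_matrix(); T=(P-s["position"])@M
for v in(405,415,425,440,455,470): print(v,[T[v,u].round(0).tolist() for u in(290,330,370)])
# tray rim near
m=(P[...,2]>10)&(P[...,2]<18)&(np.hypot(P[...,0]-529,P[...,1]+251)<95); q=P[m][:,:2].astype(np.float32); print(len(q),cv2.minAreaRect(q))
E
```

```text
clock: 6.2
position: [581.4, -268.4, 179.5]
ee_rot: [0.17, 0.985, 0.0, -0.001]
shift [ 0.001  -0.0018  0.1195] wz 0.002 tilt 0.06 yang 70.4 pos [ 581.4 -268.4  179.5] t 6.2 w 17.7 j6 -1.73
405 [[14.0, -9.0, -114.0], [-255.0, 2.0, 181.0], [17.0, 9.0, -117.0]]
415 [[13.0, -9.0, -117.0], [10.0, 0.0, -113.0], [16.0, 9.0, -120.0]]
425 [[10.0, -9.0, -117.0], [10.0, 0.0, -117.0], [17.0, 8.0, -123.0]]
440 [[11.0, -9.0, -123.0], [12.0, 0.0, -123.0], [18.0, 8.0, -130.0]]
455 [[11.0, -8.0, -127.0], [11.0, -0.0, -127.0], [19.0, 7.0, -134.0]]
470 [[11.0, -8.0, -132.0], [10.0, -0.0, -131.0], [19.0, 7.0, -138.0]]
2317 ((529.8828735351562, -251.35888671875), (60.71265411376953, 166.74362182617188), 70.4808578491211)
```

The palm is at tool z −113 too, so the whole real gripper sits 40 mm above what the TCP reading says; I'll offset for that. The wrist view confirms the tray pose. Placing the dropper.

```bash
python3 -m handwheel '[[0.001,-0.001,0.04,0,0,0,-1],[0.001,-0.001,0.08,0,0,0,-1],[0.001,-0.001,0.115,0,0,0,-1],[0.001,-0.001,0.14,0,0,0,-1],[0.001,-0.001,0.15,0,0,0,-1],[0.001,-0.001,0.15,0,0,0,-1],[0.001,-0.001,0.15,0,0,0,-1]]'; python3 -c "from h import *; plan(580.7,-269.5,21,70.3)"
```

```text
clock: 7.12
position: [581.1, -270.0, 31.6]
ee_rot: [0.17, 0.985, -0.0, 0.001]
contact_force: [0.6, 0.0, -0.1]
gripper_width: 17.8
grasp_force: 58.7
shift [0.0006 0.0003 0.0106] wz 0.001 tilt 0.15 yang 70.4 pos [ 581.1 -270.    31.6] t 7.12 w 17.8 j6 -1.73
```

```bash
python3 -m handwheel '[[0.0006,0,0.005,0,0,0,-1],[0.0006,0,0.008,0,0,0,-1],[0.0006,0,0.01,0,0,0,-1],[0.0006,0,0.011,0,0,0,-1],[0.0006,0,0.011,0,0,0,-1]]'; python3 -c "from h import *; plan(580.7,-269.5,21,70.3)"
```

```text
clock: 7.75
position: [579.8, -270.1, 20.8]
ee_rot: [0.17, 0.985, -0.0, 0.001]
contact_force: [-1.5, 0.9, 6.2]
gripper_width: 17.6
grasp_force: 59.5
shift [-0.0007  0.0009 -0.0002] wz 0.001 tilt 0.07 yang 70.4 pos [ 579.8 -270.1   20.8] t 7.75 w 17.6 j6 -1.73
```

Contact felt (6 N), so the bottle is on the floor of its compartment. Release and rise.

```bash
python3 -m handwheel '[[0,0,0,0,0,0,1],[0,0,0,0,0,0,1],[0,0,0,0,0,0,1],[0,0,0,0,0,0,1],[0,0,0,0,0,0,1],[0,0,0,0,0,0,1],[0,0,-0.03,0,0,0,1],[0,0,-0.08,0,0,0,1],[0,0,-0.14,0,0,0,1],[0,0,-0.14,0,0,0,1]]'; python3 - <<'E'
from h import *
plan(441,60.5,160,123)
im,P=cloud("wrist")
m=(P[...,2]>68)&(P[...,2]<86)&(np.hypot(P[...,0]-580,P[...,1]+270)<30); q=P[m]; print(len(q), np.median(q,0).round(1), q.mean(0).round(1))
E
```

```text
clock: 9.0
position: [582.9, -271.0, 166.0]
ee_rot: [0.17, 0.985, -0.001, 0.006]
contact_force: [-0.8, 0.6, -0.7]
gripper_width: 85.4
grasp_force: 0.0
shift [0.245  0.2647 0.0029] wz -0.918 tilt 0.75 yang 70.4 pos [ 582.9 -271.   166. ] t 9.0 w 85.4 j6 -1.73
553 [ 579.6 -271.6   77.2] [ 579.7 -271.6   76.7]
```

```bash
python3 -m handwheel '[[0.03,0.033,0,0,0,-0.12,1],[0.065,0.07,0,0,0,-0.24,1],[0.1,0.108,0,0,0,-0.36,1],[0.135,0.146,0,0,0,-0.5,1],[0.17,0.184,0,0,0,-0.64,1],[0.205,0.222,0,0,0,-0.78,1],[0.235,0.254,0,0,0,-0.918,1],[0.245,0.265,0.02,0,0,-0.918,1],[0.245,0.265,0.03,0,0,-0.918,1],[0.245,0.265,0.03,0,0,-0.918,1]]'|head -2; python3 - <<'E'
from h import *
plan(441,60.5,-18,123)
im,P=cloud("wrist")
m=(P[...,2]>52)&(P[...,2]<63)&(np.hypot(P[...,0]-441,P[...,1]-60)<60); q=P[m]; print(len(q),cv2.minAreaRect(q[:,:2].astype(np.float32)),np.median(q[:,2]))
E
```

```text
clock: 10.3
position: [437.0, 61.4, 128.0]
shift [-0.0033 -0.0029  0.1459] wz -0.002 tilt 0.2 yang 122.9 pos [437.   61.4 128. ] t 10.3 w 85.6 j6 -1.51
4545 ((442.6817321777344, 60.38547897338867), (80.99785614013672, 29.946998596191406), 32.81784439086914) 57.49938709232444
```

```bash
python3 -m handwheel '[[-0.004,-0.003,0.04,0,0,0,1],[-0.004,-0.003,0.08,0,0,0,1],[-0.004,-0.003,0.115,0,0,0,1],[-0.004,-0.003,0.135,0,0,0,1],[-0.004,-0.003,0.146,0,0,0,1],[-0.004,-0.003,0.146,0,0,0,1],[-0.004,-0.003,0.146,0,0,0,1]]'; python3 -c "from h import *; plan(442,60.5,-18,123)"
```

```text
clock: 11.22
position: [443.7, 62.0, -16.0]
ee_rot: [-0.283, 0.959, 0.0, 0.001]
contact_force: [0.1, -0.0, 0.2]
gripper_width: 85.5
grasp_force: 0.0
shift [ 0.0023 -0.0004  0.002 ] wz -0.001 tilt 0.11 yang 122.9 pos [443.7  62.  -16. ] t 11.22 w 85.5 j6 -1.5
```

Close for longer, confirming before the lift.

```bash
python3 -m handwheel '[[0.001,0,0,0,0,0,-1],[0.001,0,0,0,0,0,-1],[0.001,0,0,0,0,0,-1],[0.001,0,0,0,0,0,-1],[0.001,0,0,0,0,0,-1],[0.001,0,0,0,0,0,-1],[0.001,0,0,0,0,0,-1],[0.001,0,0,0,0,0,-1]]'; python3 -m handwheel '[[0,0,-0.02,0,0,0,-1],[0,0,-0.06,0,0,0,-1],[0,0,-0.1,0,0,0,-1],[0,0,-0.14,0,0,0,-1],[0,0,-0.16,0,0,0,-1],[0,0,-0.16,0,0,0,-1],[0,0,-0.16,0,0,0,-1]]';  python3 -c "from h import *; plan(503.5,-242,143,70.4)"
```

```text
clock: 12.22
position: [442.4, 61.5, -16.3]
ee_rot: [-0.284, 0.959, 0.0, 0.0]
contact_force: [-1.1, -0.5, 5.5]
gripper_width: 29.1
grasp_force: 59.8
clock: 13.1
position: [440.7, 60.9, 141.7]
ee_rot: [-0.283, 0.959, 0.0, -0.002]
contact_force: [0.6, -0.3, -2.1]
gripper_width: 29.1
grasp_force: 59.4
shift [ 0.1118 -0.2884 -0.0013] wz 0.916 tilt 0.18 yang 122.9 pos [440.7  60.9 141.7] t 13.1 w 29.1 j6 -1.5
```

```bash
python3 -m handwheel '[[0.012,-0.03,0,0,0,0.12,-1],[0.026,-0.067,0,0,0,0.24,-1],[0.04,-0.103,0,0,0,0.36,-1],[0.054,-0.14,0,0,0,0.5,-1],[0.07,-0.18,0,0,0,0.64,-1],[0.085,-0.22,0,0,0,0.78,-1],[0.1,-0.258,0,0,0,0.9,-1],[0.112,-0.288,0,0,0,0.916,-1],[0.112,-0.288,0,0,0,0.916,-1],[0.112,-0.288,0,0,0,0.916,-1]]'|head -2; python3 -c "from h import *; plan(503.5,-242,-8,70.4)"
```

```text
clock: 14.35
position: [503.5, -240.8, 141.5]
shift [-0.001  -0.0011  0.1495] wz 0.001 tilt 0.2 yang 70.4 pos [ 503.5 -240.8  141.5] t 14.35 w 29.4 j6 -1.76
```

```bash
python3 -m handwheel '[[-0.001,-0.001,0.04,0,0,0,-1],[-0.001,-0.001,0.08,0,0,0,-1],[-0.001,-0.001,0.115,0,0,0,-1],[-0.001,-0.001,0.135,0,0,0,-1],[-0.001,-0.001,0.145,0,0,0,-1],[-0.001,-0.001,0.145,0,0,0,-1],[-0.001,-0.001,0.145,0,0,0,-1]]'; python3 -c "from h import *; plan(503.5,-242,-13,70.4)"
```

```text
clock: 15.22
position: [506.0, -242.5, -0.8]
ee_rot: [0.169, 0.986, -0.0, 0.001]
contact_force: [0.9, -0.3, -1.2]
gripper_width: 29.4
grasp_force: 59.8
shift [ 0.0026 -0.0004  0.0122] wz 0.002 tilt 0.12 yang 70.5 pos [ 506.  -242.5   -0.8] t 15.22 w 29.4 j6 -1.75
```

```bash
python3 -m handwheel '[[0.002,0,0.005,0,0,0,-1],[0.002,0,0.009,0,0,0,-1],[0.002,0,0.011,0,0,0,-1],[0.002,0,0.012,0,0,0,-1],[0.002,0,0.012,0,0,0,-1]]'; python3 -c "from h import *; plan(503.5,-242,-13,70.4)"
```

```text
clock: 15.85
position: [503.1, -242.0, -13.3]
ee_rot: [0.17, 0.985, -0.0, -0.0]
contact_force: [-2.3, 0.7, 3.4]
gripper_width: 29.4
grasp_force: 60.4
shift [-0.0004  0.0001 -0.0003] wz 0.001 tilt 0.01 yang 70.5 pos [ 503.1 -242.   -13.3] t 15.85 w 29.4 j6 -1.75
```

Contact again. Release, rise, and check.

```bash
python3 -m handwheel '[[0,0,0,0,0,0,1],[0,0,0,0,0,0,1],[0,0,0,0,0,0,1],[0,0,0,0,0,0,1],[0,0,0,0,0,0,1],[0,0,0,0,0,0,1],[0,0,-0.03,0,0,0,1],[0,0,-0.08,0,0,0,1],[0,0,-0.13,0,0,0,1],[0,0,-0.15,0,0,0,1]]'|head -2; python3 - <<'E'
from h import *
plan(570,64.8,130,70.5)
im,P=cloud("wrist")
m=(P[...,2]>54)&(P[...,2]<66)&(np.hypot(P[...,0]-503,P[...,1]+242)<55); q=P[m]; print(len(q),cv2.minAreaRect(q[:,:2].astype(np.float32)),np.median(q[:,2]))
E
```

```text
clock: 17.1
position: [504.9, -242.3, 139.9]
shift [0.0414 0.3112 0.0098] wz -0.0 tilt 0.35 yang 70.5 pos [ 504.9 -242.3  139.9] t 17.1 w 85.6 j6 -1.75
4327 ((503.1823425292969, -242.97817993164062), (29.99905776977539, 79.89874267578125), 70.5032730102539) 60.53372410929585
```

```bash
python3 -m handwheel '[[0.005,0.04,0,0,0,0,1],[0.012,0.09,0,0,0,0,1],[0.02,0.145,0,0,0,0,1],[0.027,0.2,0,0,0,0,1],[0.034,0.25,0,0,0,0,1],[0.039,0.29,0,0,0,0,1],[0.041,0.311,0.01,0,0,0,1],[0.041,0.311,0.01,0,0,0,1],[0.041,0.311,0.01,0,0,0,1],[0.041,0.311,0.01,0,0,0,1]]'|head -2; python3 - <<'E'
from h import *
plan(570,64.8,-8,70.5)
im,P=cloud("wrist")
m=(P[...,2]>88)&(P[...,2]<98)&(np.hypot(P[...,0]-570,P[...,1]-64)<40); q=P[m]; print(len(q),cv2.minEnclosingCircle(q[:,:2].astype(np.float32)),np.median(q[:,2]))
m=(P[...,2]>65)&(P[...,2]<74)&(np.hypot(P[...,0]-570,P[...,1]-64)<40); q=P[m]; print(len(q),cv2.minAreaRect(q[:,:2].astype(np.float32)),np.median(q[:,2]))
E
```

```text
clock: 18.4
position: [568.5, 63.8, 126.2]
shift [-0.001   0.0015  0.1342] wz -0.002 tilt 0.0 yang 70.4 pos [568.5  63.8 126.2] t 18.4 w 85.4 j6 -2.31
1717 ((571.09521484375, 64.5334701538086), 15.084495544433594) 92.46195511217769
2063 ((570.412353515625, 64.5338363647461), (44.086029052734375, 42.66680908203125), 70.42029571533203) 69.19150405810831
```

```bash
python3 -m handwheel '[[-0.001,0.001,0.04,0,0,0,1],[-0.001,0.001,0.08,0,0,0,1],[-0.001,0.001,0.11,0,0,0,1],[-0.001,0.001,0.127,0,0,0,1],[-0.001,0.001,0.134,0,0,0,1],[-0.001,0.001,0.134,0,0,0,1],[-0.001,0.001,0.134,0,0,0,1]]'|head -2;  python3 -m handwheel '[[0,0,0,0,0,0,-1],[0,0,0,0,0,0,-1],[0,0,0,0,0,0,-1],[0,0,0,0,0,0,-1],[0,0,0,0,0,0,-1],[0,0,0,0,0,0,-1],[0,0,0,0,0,0,-1],[0,0,0,0,0,0,-1]]'; python3 -c "from h import *; plan(526,284.2,130,94.4)"
```

```text
clock: 19.32
position: [570.8, 65.6, -6.7]
clock: 20.32
position: [570.5, 65.8, -7.2]
ee_rot: [0.17, 0.986, 0.0, 0.001]
contact_force: [-0.6, 1.7, 4.8]
gripper_width: 42.9
grasp_force: 61.6
shift [ 0.1149  0.1911 -0.1372] wz -0.418 tilt 0.07 yang 70.5 pos [570.5  65.8  -7.2] t 20.32 w 42.9 j6 -2.31
```

```bash
python3 -m handwheel '[[0,0,-0.02,0,0,0,-1],[0,0,-0.06,0,0,0,-1],[0,0,-0.1,0,0,0,-1],[0,0,-0.13,0,0,0,-1],[0.02,0.035,-0.137,0,0,-0.1,-1],[0.045,0.075,-0.137,0,0,-0.2,-1],[0.07,0.115,-0.137,0,0,-0.3,-1],[0.095,0.155,-0.137,0,0,-0.4,-1],[0.115,0.191,-0.137,0,0,-0.418,-1],[0.115,0.191,-0.137,0,0,-0.418,-1]]'; python3 - <<'E'
from h import *
plan(526,284.2,3,94.4)
im,P=cloud("wrist")
m=(P[...,2]>9)&(P[...,2]<18)&(abs(P[...,0]-511)<135)&(abs(P[...,1]-283)<65); q=P[m]; print(len(q),cv2.minAreaRect(q[:,:2].astype(np.float32)),np.median(q[:,2]))
E
```

```text
clock: 21.58
position: [524.2, 286.0, 127.6]
ee_rot: [-0.04, 0.999, -0.0, -0.001]
contact_force: [0.4, 0.5, -1.2]
gripper_width: 43.4
grasp_force: 61.4
shift [-0.002  -0.0019  0.1246] wz 0.003 tilt 0.13 yang 94.6 pos [524.2 286.  127.6] t 21.57 w 43.4 j6 -2.26
3137 ((481.2398986816406, 281.4457092285156), (159.82357788085938, 86.72405242919922), 4.715146541595459) 13.317118186444702
```

```bash
python3 -m handwheel '[[-0.002,-0.001,0.04,0,0,0,-1],[-0.002,-0.001,0.08,0,0,0,-1],[-0.002,-0.001,0.11,0,0,0,-1],[-0.002,-0.001,0.123,0,0,0,-1],[-0.002,-0.001,0.123,0,0,0,-1],[-0.002,-0.001,0.123,0,0,0,-1]]'; python3 -c "from h import *; plan(526.5,284.6,-4,94.5)"
```

```text
clock: 22.38
position: [528.5, 283.5, 7.5]
ee_rot: [-0.038, 0.999, 0.001, 0.001]
contact_force: [-0.3, -0.3, -1.4]
gripper_width: 43.3
grasp_force: 61.5
shift [0.002  0.0012 0.0115] wz -0.002 tilt 0.14 yang 94.4 pos [528.5 283.5   7.5] t 22.38 w 43.3 j6 -2.26
```

```bash
python3 -m handwheel '[[0.001,0.001,0.004,0,0,0,-1],[0.001,0.001,0.008,0,0,0,-1],[0.001,0.001,0.011,0,0,0,-1],[0.001,0.001,0.012,0,0,0,-1],[0.001,0.001,0.012,0,0,0,-1]]'; python3 -c "from h import *; plan(526.5,284.6,-4,94.5)"
```

```text
clock: 23.0
position: [526.6, 284.3, -4.2]
ee_rot: [-0.039, 0.999, 0.0, 0.0]
contact_force: [-3.2, -1.4, 6.9]
gripper_width: 43.5
grasp_force: 62.5
shift [ 0.0001  0.0004 -0.0002] wz -0.001 tilt 0.04 yang 94.4 pos [526.6 284.3  -4.2] t 23.0 w 43.5 j6 -2.26
```

```bash
python3 -m handwheel '[[0,0,0,0,0,0,1],[0,0,0,0,0,0,1],[0,0,0,0,0,0,1],[0,0,0,0,0,0,1],[0,0,0,0,0,0,1],[0,0,0,0,0,0,1],[0,0,-0.03,0,0,0,1],[0,0,-0.08,0,0,0,1],[0,0,-0.13,0,0,0,1],[0,0,-0.14,0,0,0,1]]'|head -2; python3 - <<'E'
from h import *
plan(453.7,-48.5,136,94.5)
im,P=cloud("wrist")
m=(P[...,2]>90)&(P[...,2]<101)&(np.hypot(P[...,0]-526,P[...,1]-284)<40); q=P[m]; print(len(q),cv2.minEnclosingCircle(q[:,:2].astype(np.float32)),np.median(q[:,2]))
E
```

```text
clock: 24.25
position: [528.5, 285.5, 138.7]
shift [ 0.1004 -0.3272  0.0005] wz -0.001 tilt 0.48 yang 94.4 pos [528.5 285.5 138.7] t 24.25 w 85.5 j6 -2.26
1647 ((527.6514892578125, 283.6312255859375), 15.111573219299316) 95.39343781783148
```

```bash
python3 -m handwheel '[[0.01,-0.035,0,0,0,0,1],[0.025,-0.08,0,0,0,0,1],[0.04,-0.13,0,0,0,0,1],[0.055,-0.18,0,0,0,0,1],[0.07,-0.23,0,0,0,0,1],[0.085,-0.28,0,0,0,0,1],[0.097,-0.315,0,0,0,0,1],[0.1,-0.327,0,0,0,0,1],[0.1,-0.327,0,0,0,0,1],[0.1,-0.327,0,0,0,0,1]]'|head -2; python3 - <<'E'
from h import *
plan(453.7,-48.5,5,94.5)
im,P=cloud("wrist")
m=(P[...,2]>99)&(P[...,2]<110)&(np.hypot(P[...,0]-453,P[...,1]+48)<40); q=P[m]; print(len(q),cv2.minEnclosingCircle(q[:,:2].astype(np.float32)),np.median(q[:,2]))
E
```

```text
clock: 25.55
position: [452.2, -48.9, 133.9]
shift [-0.0016  0.0003  0.1289] wz -0.001 tilt 0.02 yang 94.5 pos [452.2 -48.9 133.9] t 25.55 w 85.8 j6 -1.74
2898 ((454.48828125, -49.02092742919922), 19.0876407623291) 104.42950950795945
```

```bash
python3 -m handwheel '[[-0.002,0,0.04,0,0,0,1],[-0.002,0,0.08,0,0,0,1],[-0.002,0,0.11,0,0,0,1],[-0.002,0,0.124,0,0,0,1],[-0.002,0,0.129,0,0,0,1],[-0.002,0,0.129,0,0,0,1],[-0.002,0,0.129,0,0,0,1]]'|head -4;  python3 -m handwheel '[[0,0,0,0,0,0,-1],[0,0,0,0,0,0,-1],[0,0,0,0,0,0,-1],[0,0,0,0,0,0,-1],[0,0,0,0,0,0,-1],[0,0,0,0,0,0,-1],[0,0,0,0,0,0,-1],[0,0,0,0,0,0,-1]]'; python3 -c "from h import *; plan(591.2,289.7,160,94.5)"
```

```text
clock: 26.48
position: [454.6, -49.1, 5.9]
ee_rot: [-0.039, 0.999, 0.0, 0.001]
contact_force: [0.4, -1.0, -0.3]
clock: 27.48
position: [454.8, -49.5, 6.0]
ee_rot: [-0.039, 0.999, -0.0, 0.001]
contact_force: [0.4, 0.3, 6.0]
gripper_width: 37.1
grasp_force: 57.1
shift [-0.1625  0.3276 -0.1537] wz -0.001 tilt 0.1 yang 94.4 pos [454.8 -49.5   6. ] t 27.48 w 37.1 j6 -1.74
```

```bash
python3 -m handwheel '[[0,0,-0.02,0,0,0,-1],[0,0,-0.06,0,0,0,-1],[0,0,-0.1,0,0,0,-1],[0,0,-0.14,0,0,0,-1],[-0.01,0.02,-0.154,0,0,0,-1],[-0.03,0.06,-0.154,0,0,0,-1],[-0.05,0.1,-0.154,0,0,0,-1],[-0.07,0.14,-0.154,0,0,0,-1],[-0.09,0.18,-0.154,0,0,0,-1],[-0.1,0.2,-0.154,0,0,0,-1]]'|head -2; python3 -c "from h import *; plan(591.2,289.7,160,94.5)"
```

```text
clock: 28.72
position: [538.4, 159.3, 158.4]
shift [-0.0628  0.1259 -0.0017] wz -0.001 tilt 0.07 yang 94.5 pos [538.4 159.3 158.4] t 28.73 w 37.0 j6 -2.07
```

```bash
python3 -m handwheel '[[-0.02,0.04,0,0,0,0,-1],[-0.04,0.08,0,0,0,0,-1],[-0.055,0.11,0,0,0,0,-1],[-0.0625,0.1276,0,0,0,0,-1],[-0.0625,0.1276,0,0,0,0,-1],[-0.0625,0.1276,0,0,0,0,-1],[-0.0625,0.1276,0,0,0,0,-1]]'; python3 -c "from h import *; plan(591.2,289.7,9,94.5)"
```

```text
clock: 29.6
position: [590.5, 288.5, 159.6]
ee_rot: [-0.038, 0.999, -0.0, -0.0]
contact_force: [-0.1, -0.5, -1.3]
gripper_width: 36.6
grasp_force: 57.7
shift [-0.0008  0.0012  0.1506] wz -0.003 tilt 0.01 yang 94.3 pos [590.5 288.5 159.6] t 29.6 w 36.6 j6 -2.2
```

```bash
python3 -m handwheel '[[-0.001,0.001,0.04,0,0,0,-1],[-0.001,0.001,0.08,0,0,0,-1],[-0.001,0.001,0.11,0,0,0,-1],[-0.001,0.001,0.13,0,0,0,-1],[-0.001,0.001,0.138,0,0,0,-1],[-0.001,0.001,0.138,0,0,0,-1],[-0.001,0.001,0.138,0,0,0,-1]]'; python3 -c "from h import *; plan(591.2,289.7,9,94.5)"
```

```text
clock: 30.48
position: [592.5, 291.0, 22.6]
ee_rot: [-0.038, 0.999, 0.001, 0.001]
contact_force: [-0.1, 1.2, -1.1]
gripper_width: 36.9
grasp_force: 57.7
shift [ 0.0014 -0.0012  0.0136] wz -0.002 tilt 0.14 yang 94.4 pos [592.5 291.   22.6] t 30.48 w 36.9 j6 -2.2
```

```bash
python3 -m handwheel '[[0.001,-0.001,0.005,0,0,0,-1],[0.001,-0.001,0.009,0,0,0,-1],[0.001,-0.001,0.012,0,0,0,-1],[0.001,-0.001,0.0135,0,0,0,-1],[0.001,-0.001,0.0135,0,0,0,-1]]'; python3 -c "from h import *; plan(591.2,289.7,9,94.5)"
```

```text
clock: 31.1
position: [590.8, 289.5, 9.1]
ee_rot: [-0.039, 0.999, -0.0, 0.0]
contact_force: [-1.2, -0.6, 6.9]
gripper_width: 37.1
grasp_force: 58.7
shift [-0.0004  0.0001  0.0001] wz -0.001 tilt 0.03 yang 94.4 pos [590.8 289.5   9.1] t 31.1 w 37.1 j6 -2.2
```

```bash
python3 -m handwheel '[[0,0,0,0,0,0,1],[0,0,0,0,0,0,1],[0,0,0,0,0,0,1],[0,0,0,0,0,0,1],[0,0,0,0,0,0,1],[0,0,0,0,0,0,1],[0,0,-0.03,0,0,0,1],[0,0,-0.08,0,0,0,1],[0,0,-0.12,0,0,0,1],[0,0,-0.12,0,0,0,1]]'|head -2; python3 - <<'E'
from h import *
plan(561.2,-52.5,130,94.5)
im,P=cloud("wrist")
m=(P[...,2]>101)&(P[...,2]<113)&(np.hypot(P[...,0]-591,P[...,1]-290)<40); q=P[m]; print(len(q),cv2.minEnclosingCircle(q[:,:2].astype(np.float32)),np.median(q[:,2]))
E
```

```text
clock: 32.35
position: [593.0, 291.0, 132.5]
shift [ 0.0583 -0.3401  0.0005] wz -0.001 tilt 0.52 yang 94.4 pos [593.  291.  132.5] t 32.35 w 85.7 j6 -2.2
3086 ((590.7978515625, 289.37774658203125), 19.08029556274414) 107.45658712266342
```

The canister stands at (590.8, 289.4), top 107.5 mm. Last is the jar.

```bash
python3 -m handwheel '[[0.006,-0.035,0,0,0,0,1],[0.014,-0.08,0,0,0,0,1],[0.023,-0.135,0,0,0,0,1],[0.032,-0.19,0,0,0,0,1],[0.041,-0.24,0,0,0,0,1],[0.05,-0.29,0,0,0,0,1],[0.056,-0.325,0,0,0,0,1],[0.058,-0.34,0,0,0,0,1],[0.058,-0.34,0,0,0,0,1],[0.058,-0.34,0,0,0,0,1]]'|head -2; python3 - <<'E'
from h import *
plan(561.2,-52.5,-15,94.5)
im,P=cloud("wrist")
m=(P[...,2]>65)&(P[...,2]<75)&(np.hypot(P[...,0]-561,P[...,1]+52)<45); q=P[m]; print(len(q),cv2.minEnclosingCircle(q[:,:2].astype(np.float32)),np.median(q[:,2]))
E
```

```text
clock: 33.65
position: [559.1, -52.9, 127.3]
shift [-0.0022  0.0002  0.1423] wz -0.001 tilt 0.03 yang 94.5 pos [559.1 -52.9 127.3] t 33.65 w 85.5 j6 -1.69
5006 ((562.470703125, -52.977569580078125), 28.161401748657227) 69.4978467621974
```

```bash
python3 -m handwheel '[[-0.003,0,0.04,0,0,0,1],[-0.003,0,0.08,0,0,0,1],[-0.003,0,0.11,0,0,0,1],[-0.003,0,0.132,0,0,0,1],[-0.003,0,0.142,0,0,0,1],[-0.003,0,0.142,0,0,0,1],[-0.003,0,0.142,0,0,0,1]]'|head -4;  python3 -m handwheel '[[0,0,0,0,0,0,-1],[0,0,0,0,0,0,-1],[0,0,0,0,0,0,-1],[0,0,0,0,0,0,-1],[0,0,0,0,0,0,-1],[0,0,0,0,0,0,-1],[0,0,0,0,0,0,-1],[0,0,0,0,0,0,-1]]'; python3 -c "from h import *; plan(446.7,278.3,130,94.5)"
```

```text
clock: 34.58
position: [563.0, -53.2, -13.3]
ee_rot: [-0.039, 0.999, 0.0, 0.001]
contact_force: [0.3, -0.7, -0.5]
clock: 35.58
position: [562.9, -53.5, -13.2]
ee_rot: [-0.039, 0.999, 0.0, 0.001]
contact_force: [-0.9, -0.0, 6.0]
gripper_width: 55.1
grasp_force: 63.2
shift [ 0.09    0.3398 -0.1434] wz -0.001 tilt 0.12 yang 94.4 pos [562.9 -53.5 -13.2] t 35.58 w 55.1 j6 -1.69
```

```bash
python3 -m handwheel '[[0,0,-0.02,0,0,0,-1],[0,0,-0.06,0,0,0,-1],[0,0,-0.1,0,0,0,-1],[0,0,-0.13,0,0,0,-1],[0.006,0.02,-0.143,0,0,0,-1],[0.016,0.06,-0.143,0,0,0,-1],[0.026,0.1,-0.143,0,0,0,-1],[0.04,0.15,-0.143,0,0,0,-1],[0.053,0.2,-0.143,0,0,0,-1],[0.066,0.25,-0.143,0,0,0,-1]]'|head -2; python3 -m handwheel '[[0.013,0.05,0,0,0,0,-1],[0.022,0.08,0,0,0,0,-1],[0.024,0.09,0,0,0,0,-1],[0.024,0.09,0,0,0,0,-1],[0.024,0.09,0,0,0,0,-1],[0.024,0.09,0,0,0,0,-1]]'; python3 -c "from h import *; plan(446.7,278.3,-10,94.5)"
```

```text
clock: 36.83
position: [475.9, 191.7, 128.3]
clock: 37.58
position: [446.5, 277.4, 128.7]
ee_rot: [-0.038, 0.999, -0.0, -0.0]
contact_force: [0.5, -0.3, -1.1]
gripper_width: 54.7
grasp_force: 63.5
shift [-0.0003  0.0009  0.1387] wz -0.003 tilt 0.02 yang 94.3 pos [446.5 277.4 128.7] t 37.58 w 54.7 j6 -2.36
```

```bash
python3 -m handwheel '[[0,0.001,0.04,0,0,0,-1],[0,0.001,0.08,0,0,0,-1],[0,0.001,0.11,0,0,0,-1],[0,0.001,0.124,0,0,0,-1],[0,0.001,0.127,0,0,0,-1],[0,0.001,0.127,0,0,0,-1],[0,0.001,0.127,0,0,0,-1]]'; python3 -c "from h import *; plan(446.7,278.3,-10,94.5)"
```

```text
clock: 38.45
position: [446.8, 280.2, 2.9]
ee_rot: [-0.038, 0.999, 0.001, 0.001]
contact_force: [-0.8, 0.0, -1.2]
gripper_width: 55.0
grasp_force: 63.5
shift [ 0.0003 -0.0019  0.0129] wz -0.002 tilt 0.15 yang 94.4 pos [446.8 280.2   2.9] t 38.45 w 55.0 j6 -2.36
```

```bash
python3 -m handwheel '[[0,-0.001,0.005,0,0,0,-1],[0,-0.001,0.009,0,0,0,-1],[0,-0.001,0.012,0,0,0,-1],[0,-0.001,0.013,0,0,0,-1],[0,-0.001,0.013,0,0,0,-1]]'; python3 -c "from h import *; plan(446.7,278.3,-10,94.5)"
```

```text
clock: 39.08
position: [446.1, 278.3, -10.2]
ee_rot: [-0.039, 0.999, -0.0, -0.0]
contact_force: [-2.9, -1.3, 8.3]
gripper_width: 55.0
grasp_force: 64.3
shift [-0.0006 -0.0001 -0.0002] wz -0.001 tilt 0.03 yang 94.4 pos [446.1 278.3 -10.2] t 39.08 w 55.0 j6 -2.36
```

```bash
python3 -m handwheel '[[0,0,0,0,0,0,1],[0,0,0,0,0,0,1],[0,0,0,0,0,0,1],[0,0,0,0,0,0,1],[0,0,0,0,0,0,1],[0,0,0,0,0,0,1],[0,0,-0.03,0,0,0,1],[0,0,-0.08,0,0,0,1],[0,0,-0.13,0,0,0,1],[0,0,-0.15,0,0,0,1]]'|head -2
python3 -m handwheel '[[0,-0.04,0,0,0,0,1],[0,-0.08,0,0,0,0,1],[0,-0.13,0,0,0,0,1],[0,-0.18,0,0,0,0,1],[0,-0.22,0,0,0,0,1],[0,-0.25,0,0,0,0,1],[0,-0.25,0,0,0,0,1],[0,-0.25,0,0,0,0,1]]'|head -2
python3 - <<'E'
from h import *
im,P=cloud("top"); i2,_=cloud("side")
cv2.imwrite("pics/end.png",np.hstack([cv2.resize(im,(400,300)),cv2.resize(i2,(400,300))]))
def fr(q,c,yaw): a=np.radians(yaw); d=np.array(q[:2])-c; return np.round([d[0]*np.cos(a)+d[1]*np.sin(a),-d[0]*np.sin(a)+d[1]*np.cos(a)],1)
for n,c,h,t in[("jar",(446,278),73,3),("bottle",(526,284),96,3),("can",(591,290),108,3),("slide",(503,-242),61,2),("drop",(580,-270),78,2),("timer",(688,-62),22,0),("cup",(761,-17),30,0),("dish",(741,-163),18,0)]:
    q=P[(abs(P[...,2]-h)<5)&(np.hypot(P[...,0]-c[0],P[...,1]-c[1])<52)]
    if len(q)<5: print(n,"hidden");continue
    r=cv2.minAreaRect(q[:,:2].astype(np.float32))
    print(n,np.round(r[0],1),np.round(r[1]),"z",np.median(q[:,2]).round(1),"tray",fr(r[0],np.array((511.7,283.6)),4.5) if t==3 else fr(r[0],np.array((529.5,-251.4)),-19.6) if t==2 else "")
E
```

```text
clock: 40.33
position: [447.4, 279.6, 142.3]
clock: 41.32
position: [465.4, 29.4, 138.8]
jar [445.1 277. ] [55. 55.] z 72.8 tray [-66.9  -1.4]
bottle [543.3 286.2] [63. 31.] z 95.5 tray [31.7  0.1]
can [589.9 289. ] [37. 37.] z 107.6 tray [78.3 -0.7]
slide [ 501.9 -242.3] [31. 80.] z 60.6 tray [-29.1  -0.7]
drop [ 579.5 -271.2] [17. 19.] z 77.6 tray [53.8 -1.8]
timer [688.  -61.8] [60. 50.] z 21.6 tray 
cup [761.7 -16.9] [31. 33.] z 29.3 tray 
dish [ 741.4 -162.7] [92. 93.] z 17.4 tray
```

View pics/end.png

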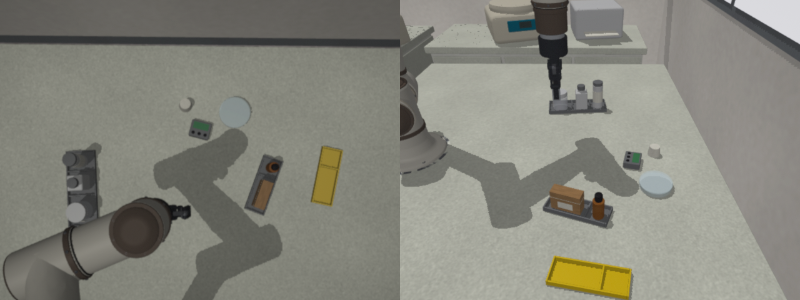

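All five items stand in their compartments and the bystanders are unmoved. The odd bottle reading is canister points mixed in; the wrist camera put the bottle at (527.6, 283.6), which is centred.

```bash
python3 -c "from h import *; print(job_done())"
```

```text
the job is handed in; nothing more can be done
None
```

I've handed the job in after about 41 s of the 122 s allowed: both kits are made up, with all five items measured upright in their compartments, and the timer, cup and dish where they were; no verdict came back.

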